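# Turn a pole-clamp body over in its slide-jaw fixture

## Task

The aluminium pole-clamp body stands on end in the slide-jaw fixture; its blue service face has to be worked on next. First turn the red clamp knob free, then slide the jaw open, and lay the body over on the fixture's bed so that the blue face looks straight up; then slide the jaw in so that the body sits flush between both jaws, and turn the knob fully tight again. Never force the jaw along while the knob is tight, and leave everything else on the bench where it stands.

Things in the scene. Friction and masses are not known exactly. Their poses are not given: they have to be found in the camera images.
- fixture: Slide-jaw fixture fixed to the bench: grey base 250 (x, slide axis) x 120 (y) mm, rubber bed between the jaws with top at z = 12 mm. Origin: centre of the base's underside on the bench, z up. Blue fixed jaw at the -x end: 96 wide, 22 thick, top z = 36, clamping face at x = -95 mm looking to +x. Aluminium sliding jaw: 96 wide, 78 long, top z = 36 mm, carries the red knob.
- jaw (a joint): Sliding jaw along the fixture's x: the clear gap between the two jaw faces in m (0 to 0.125). The sliding jaw's face is at fixture x = -0.095 + gap. Slides stiffly, about 3 N of drag. It must not be forced along while the knob is tight.
- clamp_knob (a joint): Red clamp knob on the sliding jaw: 0 = free (bar in line with the slide axis), 1.57 rad = fully tight (bar across it, end stop). Grows clockwise seen from above; counts as free below 0.3 and as tight above 1.2. Starts tight.
- knob_grip (a point): Centre of the knob's red bar on its vertical axis, 52 mm behind (fixture +x of) the sliding jaw's face, at fixture y = 0, 59 mm above the bench. Bar 46 mm long, 12 thick, 26 high (46 to 72 mm above the bench); point x runs along the bar.
- clamp_body: Aluminium block 34 (x) x 60 (y) x 70 (z) mm, about 0.4 kg, standing on the bed against the fixed jaw. Origin: centre of the 34 x 60 underside as it first stands. Blue face with four brass screws on its -x side, at the start looking at the fixed jaw; black stripe behind. Tipped towards the sliding jaw it lies blue face up, 70 mm long between the jaws, 34 high; that needs a gap of 110 mm or more.
- clamp_body_center (a point): Centre of the pole-clamp body, 35 mm from its underside.
- tray: Shallow steel tray fixed to the bench, 200 x 150 x 30 mm high, origin under its centre; leave it alone.
- bottle: White bottle with a blue label and red cap, 52 mm diameter, 165 mm tall, standing beside the fixture; origin at the centre of its underside. Bystander.
- vial_a: Amber vial with green cap, 28 mm diameter, 55 mm tall, standing beside the fixture; origin under its centre. Bystander.
- carton_a: White and orange carton 50 x 90 x 45 mm high beyond the fixed-jaw end of the fixture; origin under its centre. Bystander.
- carton_b: White and blue carton 50 x 80 x 40 mm high beyond the sliding-jaw end of the fixture; origin under its centre. Bystander.
- jar: Clear jar with white lid, 60 mm diameter, 75 mm tall; origin under its centre. Bystander.
- vial_b: Amber vial with red cap, 28 mm diameter, 55 mm tall, in the tray; origin under its centre. Bystander.
- vial_c: Amber vial with green cap, 28 mm diameter, 55 mm tall, in the tray; origin under its centre. Bystander.
- screwdriver: Yellow-handled screwdriver 150 mm long lying in the tray; origin under its middle. Bystander.

How it is judged:
On the way, in this order (a step that is already met when the one before it is completed fails the run):
1. the knob is turned free while the jaw is still closed and the body still stands on end (value of joint clamp_knob below 0.3 rad and value of joint jaw below 0.045 m and angle between clamp_body's own z axis and vertical below 0.3 rad), for 0.1 s.
2. the body lies on the bed, blue face up, with the knob still free (value of joint clamp_knob below 0.5 rad and angle between clamp_body's own x axis and vertical above 3.05 rad and z of clamp_body_center in the frame of fixture between 0.025 and 0.033 m), for 0.2 s.
At the end, for the whole second after the job is handed in: The pole-clamp body lies on the bed blue face up (within 5 degrees), at rest, square to the jaws (3.4 degrees), against the fixed jaw (within 3.5 mm), its middle within 20 mm of the middle of the jaws' width, the jaw gap at most 73 mm (3 mm of play), and the knob turned past 1.2 rad (angle between clamp_body's own x axis and vertical above 3.05 rad and z of clamp_body_center in the frame of fixture between 0.025 and 0.033 m and x of clamp_body_center in the frame of fixture between -0.0625 and -0.0565 m and y of clamp_body_center in the frame of fixture between -0.02 and 0.02 m and angle between the y axis of clamp_body and the y axis of fixture, either way round below 0.06 rad and value of joint jaw below 0.073 m and value of joint clamp_knob above 1.2 rad and linear speed of clamp_body below 0.01 m/s); the robot touches nothing.
It fails at once if the jaw stands wide open (gap over 80 mm) with the knob tight: forced along, or tightened too early (value of joint clamp_knob above 1.2 rad and value of joint jaw above 0.08 m).
It fails at once if a bystander is shoved more than 25 mm (distance of any of bottle, vial_a, carton_a, carton_b, jar, vial_b, vial_c, screwdriver from where it was at the start of the episode above 0.025 m).
It fails at once if a bystander is tipped over (angle between any of bottle, vial_a, carton_a, carton_b, jar, vial_b, vial_c's own z axis and vertical above 0.6 rad).
It also fails if it takes over 64 s, if anything falls off the work surface, if the arm or the gripper's body presses on something with over 40 N, if the wrist force passes 120 N, or if a joint passes its speed limit or range.

## Robot

A 7-joint arm with a two-finger parallel gripper is mounted at the origin on the work surface. World frame = base frame: x ahead of the robot, y to its left, z up, the work surface at z = 0. Lengths are in m, angles in rad, forces in N, time in s.
With the tool pointing down it reaches from about 0.425 to 0.875 m from the base axis. Payload 4.7 kg.
Tool frame: the origin (TCP) lies at the centre of the arm's flange, where the gripper is bolted on; the fingertips stand 173 mm ahead of it and the grasp point (between the pads) lies 155 mm ahead of it; z points along the fingers, y is the line along which they close (so a half turn about z gives the same grasp; the last joint's range is limited). The gripper opens to 85 mm and grips with 20 to 120 N. Pads are 22 mm wide; open, the fingers measure 114 mm over their backs; the gripper's body (76 mm by 85 mm) begins 54 mm behind the grasp point. The pads swing forward as they close: fully open they stand 13 mm farther back than shut.
Start: joints at [-1.187, 0.321, -0.07, 1.45, 0.023, 1.371, -0.057], TCP at [0.235, 0.606, 0.405] pointing down, gripper open.
Joint ranges: [-2.86, 2.86], [-0.3, 2.09], [-1.38, 1.24], [0.06, 2.45], [-1.56, 4.7], [0.09, 2.05], [-2.69, 2.69]. Speed limits (rad/s): [2.57, 2.57, 3.14, 3.14, 3.14, 3.14, 3.14].

## Interface

Orientations are given as a rotation vector (axis times angle).
In Python, from station import r, snapshot, camera_params gives the robot as it stands.
- The arm moves only by the tool arm_command, never from a script. Its argument "targets" is a list that holds one entry, the list of rows, each a list of 7 numbers: the shift along the world's x, y, z as a fraction of full scale, then the turn, a rotation vector about the world's x, y, z as a fraction of full scale, then the opening, from -1 (shut) to 1 (fully open). In form: [[[dx, dy, dz, rx, ry, rz, jaw], ...]]. A call has 1 to 12 rows; each row shifts and turns the commanded pose from where the row before left it; what a row does not reach is not made up. Full scale, the value 1, is 0.04 m for a shift and 360 degrees for a turn. A row lasts 1/8 s, in which the tool goes at most 62.5 mm and 10.7 degrees, less where a joint would pass 70% of its speed; a pose out of reach is approached as far as the arm can. A call with a number of a shift or a turn outside -1 to 1 is refused whole. A call with a gripper value outside its range is refused whole. The fingers move at their own pace and stop on an object; "squeeze" is the grip in N (left out, the last holds). Time passes only in rows, so rows that do not move let the fingers close. It gives the time, the measured TCP pose, the force, the opening and the grip force at its end, in the units of the state.
- r.sense(): the state, without advancing time (a new reading comes with each control period).
- snapshot(name): name is "scene" or "side" or "wrist"; returns (picture, depth): 420x560x3 uint8, red, green, blue; 420x560 float32, m along the optical axis (not along the pixel's ray), 0 where there is no reading.
- camera_params(name): a dict with "K" (3x3 intrinsics, pixels), "R" (3x3) and "t" (3): a world point X has camera coordinates R X + t; the wrist camera has in their place "hand_eye" (4x4, takes a point from camera to tool coordinates, whose origin is the TCP and whose axes are the flange's). Camera axes: x right, y down, z forward; pixel columns grow to the right and rows downward; lengths in m; the calibration is good to about 2 mm. A picture is of the moment at which its call begins: read the wrist's pose just before it. camera_params takes no time and is no camera call.
- r.close_job(): hands the job in; it is judged then, once.
The state is a dict: "time_s": time; "qpos": joint angles; "joint_vel": joint speeds; "joint_efforts": joint torques, N m; "ee_pos": TCP position; "tool_rot": TCP orientation; "contact_force": force on the tool from outside, world axes, zero at the start; "ft_torque": the same for the moment, N m; "opening": opening from 0.0 (shut) to 1.0 (fully open); "grasp_force": force on a finger pad.
Only numpy, scipy, OpenCV 4.12 (cv2) and the standard library are available. Lean on these libraries where they do the work, as an engineer would, in place of code of your own. Each camera call takes 0.05 s, during which the arm holds its last target. There are 200 camera calls.

## Working session

There is one attempt and no reset: what is moved stays moved. The work goes in short steps, Python scripts to look and compute and a tool call to move; the robot and the scene stay as the last step left them, time stands still between calls to the robot, and variables do not carry over. Pictures are saved under pics/ and viewed, at most 10 in all, crops included, and the job is handed in when it is done.

Besides the shell and the picture viewer there is one more tool, called in YAML: its name, and indented under it one key for each argument. arm_command: Moves the arm, as the interface text tells. Shift numbers are shares of 0.04 m and turn numbers shares of 360 degrees, none past 1 either way. Its arguments: {"type":"object","properties":{"targets":{"type":"array","items":{"type":"array","items":{"type":"array","items":{"type":"number","minimum":-1,"maximum":1}}}},"squeeze":{"type":"number"}},"required":["targets"]}

```bash
mkdir -p pics; cat > h.py <<'E'
import numpy as np,cv2
from station import r,snapshot,camera_params
from scipy.spatial.transform import Rotation as Rn
def shot(n,f):
    s=r.sense();p,d=snapshot(n);cv2.imwrite('pics/'+f+'.png',p[:,:,::-1]);np.savez('pics/'+f,d=d,p=p,ee=s['ee_pos'],rot=s['tool_rot']);return p,d
def world(n,f,uv):
    z=np.load('pics/'+f+'.npz');c=camera_params(n);K=np.array(c['K']);out=[]
    for u,v in uv:
        w=z['d'][v-1:v+2,u-1:u+2];w=w[w>0];dd=np.median(w) if len(w) else np.nan
        X=dd*np.linalg.inv(K)@[u,v,1]
        if n=='wrist':
            H=np.array(c['hand_eye']);X=H[:3,:3]@X+H[:3,3];X=Rn.from_rotvec(z['rot']).apply(X)+z['ee']
        else: X=np.array(c['R']).T@(X-np.array(c['t']))
        out.append(X)
    return np.array(out)
E
python3 - <<'E'
from h import *
print(r.sense())
a,_=shot('scene','s0');b,_=shot('side','d0');
cv2.imwrite('pics/both.png',cv2.resize(np.vstack([a,b])[:,:,::-1],(400,600)))
E
```

```text
{'time_s': 0.0, 'qpos': array([-1.18690417,  0.32184584, -0.0700975 ,  1.45168873,  0.02261122,
        1.37082586, -0.05691185]), 'joint_vel': array([ 8.71528312e-05,  1.81795923e-03,  3.68729546e-04, -2.03678722e-03,
        6.75467628e-04, -2.21247444e-04,  9.22989920e-04]), 'joint_efforts': array([-2.76395610e-05, -4.93580961e+01, -3.82467946e-01, -3.14337409e+01,
        1.27252447e-02,  1.16124694e-02,  4.07054614e-06]), 'ee_pos': array([0.23487288, 0.60585373, 0.40360156]), 'tool_rot': array([-5.77464964e-01, -3.08780004e+00,  3.08408892e-03]), 'contact_force': array([ 0.15845573, -0.38803697, -0.43487201]), 'ft_torque': array([ 0.01837508, -0.05776863, -0.01351823]), 'grasp_force': 0.0, 'opening': 0.9997779456453175}
```

View pics/s0.png

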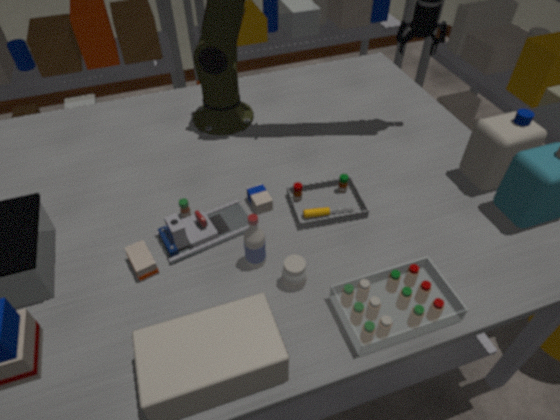

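View pics/d0.png

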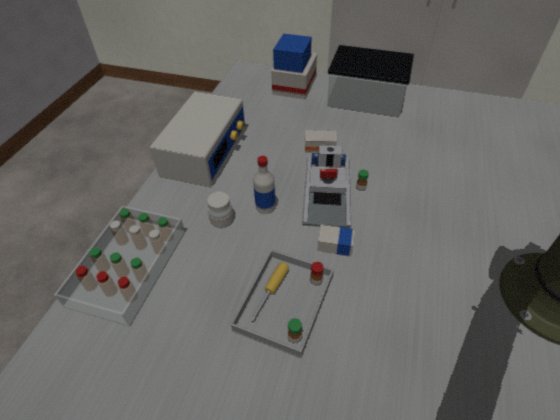

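The scene view has the fixture around (205,230): body (178,232), knob (200,218), fixed jaw (168,240). The bottle is at (255,245), vial_a (184,205), carton_a (142,260) and carton_b (260,197). In the side view the fixture is at (328,185), with the sliding end towards the tray.

```bash
python3 - <<'E'
from h import *
np.set_printoptions(precision=3,suppress=True)
print(world('scene','s0',[(222,118),(176,224),(200,216),(253,218),(184,203),(260,197),(142,258),(237,215),(168,240)]))
print(world('side','d0',[(329,150),(328,173),(263,161),(363,174),(336,238),(320,137),(327,198)]))
for n,f,(x0,x1,y0,y1) in [('scene','s0',(115,285,175,290)),('side','d0',(240,390,120,260))]:
    p=np.load(f'pics/{f}.npz')['p'][y0:y1,x0:x1,::-1]
    cv2.imwrite(f'pics/c_{n}.png',cv2.resize(p,None,fx=4,fy=4,interpolation=cv2.INTER_CUBIC))
E
```

```text
[[ 0.067 -0.02   0.041]
 [ 0.557 -0.258  0.082]
 [ 0.54  -0.193  0.071]
 [ 0.678 -0.085  0.163]
 [ 0.458 -0.224  0.054]
 [ 0.491 -0.014  0.039]
 [ 0.608 -0.357  0.046]
 [ 0.509 -0.089  0.009]
 [ 0.561 -0.288  0.035]]
[[ 0.55  -0.255  0.083]
 [ 0.536 -0.185  0.065]
 [ 0.671 -0.076  0.165]
 [ 0.449 -0.217  0.056]
 [ 0.476 -0.001  0.04 ]
 [ 0.594 -0.351  0.046]
 [ 0.527 -0.148  0.012]]
```

View pics/c_side.png

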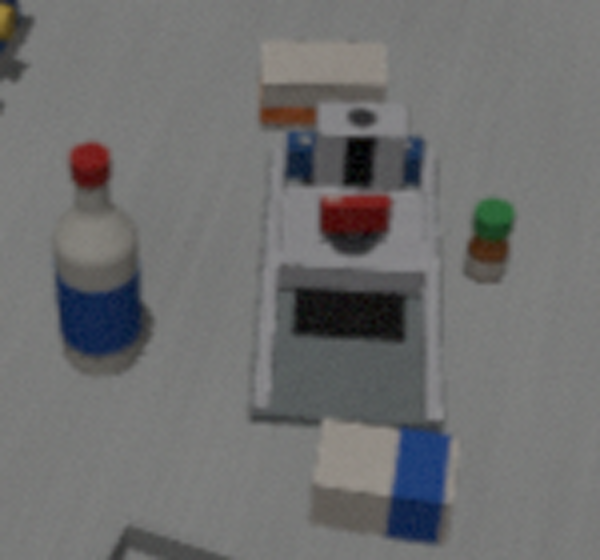

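arm_command:
  targets:
    - [[0.67,-0.92,0,0,0,-0.0195,1],[0.67,-0.92,0,0,0,-0.0195,1],[0.67,-0.92,0,0,0,-0.0195,1],[0.67,-0.92,0,0,0,-0.0195,1],[0.67,-0.92,0,0,0,-0.0195,1],[0.67,-0.92,0,0,0,-0.0195,1],[0.67,-0.92,0,0,0,-0.0195,1],[0.67,-0.92,0,0,0,-0.0195,1],[0.67,-0.92,0,0,0,-0.0195,1],[0.67,-0.92,0,0,0,-0.0195,1],[0.67,-0.92,0,0,0,-0.0195,1]]

```text
time_s: 1.48
ee_pos: [0.5303, 0.2, 0.4044]
tool_rot: [-2.382, -2.048, 0.001]
contact_force: [0.7, 0.3, 0.5]
opening: 1.001
grasp_force: 0.0
```

arm_command:
  targets:
    - [[0,-0.975,0,0,0,-0.0195,1],[0,-0.975,0,0,0,-0.0195,1],[0,-0.975,0,0,0,-0.0195,1],[0,-0.975,0,0,0,-0.0195,1],[0,-0.975,0,0,0,-0.0195,1],[0,-0.975,0,0,0,-0.0195,1],[0,-0.975,0,0,0,-0.0195,1],[0,-0.975,0,0,0,-0.0195,1],[0,-0.975,0,0,0,-0.0195,1],[0,-0.975,0,0,0,-0.0195,1],[0,0,0,0,0,0,1],[0,0,0,0,0,0,1]]

```text
time_s: 2.98
ee_pos: [0.5298, -0.188, 0.4043]
tool_rot: [-3.125, -0.313, 0.001]
contact_force: [0.2, -0.2, 0.3]
opening: 1.0
grasp_force: 0.0
```

```bash
python3 - <<'E'
from h import *
print(r.sense()); print(camera_params('wrist'))
shot('wrist','w0')
E
```

```text
{'time_s': 2.975, 'qpos': array([-0.3700809 ,  0.15485258,  0.74061974,  1.69747322, -0.10774822,
        1.3317996 , -0.98059491]), 'joint_vel': array([-0.01505301, -0.00408453, -0.01973513,  0.00138023,  0.0010785 ,
       -0.00079113, -0.00257822]), 'joint_efforts': array([ 1.12563953e+00, -3.08990121e+01,  4.43972602e+00, -3.10878181e+01,
        1.59903159e-01, -1.37810686e-02, -2.80414017e-03]), 'ee_pos': array([ 0.52978786, -0.18803615,  0.40429017]), 'tool_rot': array([-3.12507265e+00, -3.13465545e-01,  1.16567976e-03]), 'contact_force': array([ 0.19070318, -0.17775257,  0.26481536]), 'ft_torque': array([ 0.0252474 , -0.01871357,  0.00100939]), 'grasp_force': 0.0, 'opening': 0.9999753607570954}
{'K': array([[346.40550107,   0.        , 282.53617291],
       [  0.        , 346.40550107, 211.20637796],
       [  0.        ,   0.        ,   1.        ]]), 'hand_eye': array([[ 1.61961975e-04, -9.53189643e-01, -3.02373079e-01,
         7.80188581e-02],
       [ 9.99999970e-01,  2.09961277e-04, -1.26237908e-04,
         7.35250424e-04],
       [ 1.83815304e-04, -3.02373050e-01,  9.53189648e-01,
         3.16019909e-02],
       [ 0.00000000e+00,  0.00000000e+00,  0.00000000e+00,
         1.00000000e+00]])}
```

View pics/w0.png

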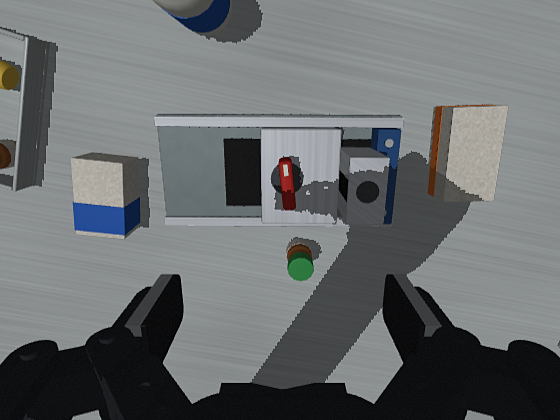

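The wrist view shows the fixture square on. The sliding jaw spans (262..338, 129..223), the red knob bar (287,175) stands across the slide, the body top is around (366,165), and vial_a is close to the near side at (300,262).

```bash
cat >> h.py <<'E'
def cloud(f):
    z=np.load('pics/'+f+'.npz');c=camera_params('wrist');K=np.array(c['K']);d=z['d']
    v,u=np.mgrid[:420,:560];X=np.stack([(u-K[0,2])/K[0,0]*d,(v-K[1,2])/K[1,1]*d,d],-1)
    H=np.array(c['hand_eye']);X=X@H[:3,:3].T+H[:3,3]
    W=X.reshape(-1,3)@Rn.from_rotvec(z['rot']).as_matrix().T+z['ee']
    W=W.reshape(420,560,3);W[d<=0]=np.nan;return W
def blob(W,lo,hi,box):
    u0,u1,v0,v1=box;P=W[v0:v1,u0:u1];m=((P[...,2]>lo)&(P[...,2]<hi)).astype(np.uint8)
    n,l,s,_=cv2.connectedComponentsWithStats(m);k=1+np.argmax(s[1:,4]);Q=P[l==k]
    c,sz,a=cv2.minAreaRect((Q[:,:2]*1000).astype(np.float32));
    print('c',np.round(c,1),'size',np.round(sz,1),'ang',round(a,2),'z',np.round(np.median(Q[:,2]),4),'n',len(Q))
    return np.array(c)
E
python3 - <<'E'
from h import *
W=cloud('w0')
blob(W,.030,.043,(250,342,110,235))
blob(W,.060,.080,(270,305,145,215))
blob(W,.074,.09,(335,395,140,230))
blob(W,.030,.043,(370,410,110,235))
blob(W,.05,.06,(270,330,230,290))
print(W[120,250],W[118,390],W[118,165],W[221,180],W[221,250],W[118,280])
E
```

```text
c [ 538.4 -204.5] size [97.  78.9] ang 11.15 z 0.0353 n 6778
c [ 535.9 -191.2] size [46.2 12. ] ang 17.3 z 0.0709 n 669
c [ 547.4 -259.4] size [60.1 34.4] ang 11.11 z 0.0812 n 2721
c [ 554.5 -283.5] size [95.  29.6] ang 11.73 z 0.0352 n 1190
c [ 449.9 -223.1] size [25.6 25.9] ang 69.76 z 0.0542 n 507
[ 0.58212058 -0.14452463  0.01454405] [ 0.61181517 -0.28085517  0.01590013] [ 0.5672115  -0.06113919  0.01525699] [ 0.46155197 -0.08783005  0.01509177] [ 0.47672625 -0.16282869  0.01490448] [ 0.59004032 -0.17357493  0.01566639]
```

Knob centre is at (0.536,-0.1915), bar angle 17.3° (knob ≈1.46 rad). The fixture x axis points at 101.15°, the body top centre is (0.547,-0.259), and the gap is about 34 mm. I'll narrow the gripper and go down onto the knob.

arm_command:
  targets:
    - [[0.15,-0.09,0,0,0,0.0164,-0.3],[0,0,0,0,0,0,-0.3],[0,0,-0.6,0,0,0,-0.3],[0,0,-0.6,0,0,0,-0.3],[0,0,-0.6,0,0,0,-0.3],[0,0,-0.6,0,0,0,-0.3],[0,0,-0.6,0,0,0,-0.3],[0,0,0,0,0,0,-0.3]]

```text
time_s: 4.03
ee_pos: [0.535, -0.191, 0.283]
tool_rot: [-3.104, -0.472, 0.006]
contact_force: [0.3, -0.2, 0.3]
opening: 0.35
grasp_force: 0.0
```

arm_command:
  targets:
    - [[0,0,-0.6,0,0,0,-0.3],[0,0,-0.6,0,0,0,-0.3],[0,0,-0.48,0,0,0,-0.3],[0,0,0,0,0,0,-0.3],[0,0,0,0,0,0,-1],[0,0,0,0,0,0,-1],[0,0,0,0,0,0,-1],[0,0,0,0,0,0,-1]]
  squeeze: 40

```text
time_s: 5.03
ee_pos: [0.536, -0.1917, 0.2191]
tool_rot: [-3.104, -0.473, -0.002]
contact_force: [-4.0, 3.5, 4.9]
opening: 0.132
grasp_force: 82.4
```

arm_command:
  targets:
    - [[0,0,0,0,0,0.0195,-1],[0,0,0,0,0,0.0195,-1],[0,0,0,0,0,0.0195,-1],[0,0,0,0,0,0.0195,-1],[0,0,0,0,0,0.0195,-1],[0,0,0,0,0,0.0195,-1],[0,0,0,0,0,0.0195,-1],[0,0,0,0,0,0.0195,-1],[0,0,0,0,0,0.0195,-1],[0,0,0,0,0,0.0195,-1],[0,0,0,0,0,0.0195,-1],[0,0,0,0,0,0.0195,-1]]

```text
time_s: 6.52
ee_pos: [0.5356, -0.1913, 0.2191]
tool_rot: [-1.981, -2.435, -0.003]
contact_force: [-4.5, 3.8, 6.3]
opening: 0.13
grasp_force: 83.1
```

arm_command:
  targets:
    - [[0,0,0,0,0,0,-1],[0,0,0,0,0,0,-1],[0,0,0,0,0,0,-1]]

```text
time_s: 6.9
ee_pos: [0.5356, -0.1913, 0.2191]
tool_rot: [-1.986, -2.432, -0.003]
contact_force: [-5.5, 4.9, 6.6]
opening: 0.131
grasp_force: 82.6
```

```bash
python3 - <<'E'
from h import *
s=r.sense();print(s['ee_pos'],Rn.from_rotvec(s['tool_rot']).as_matrix().round(3),s['qpos'],s['contact_force'],s['ft_torque'])
shot('wrist','w1')
E
```

```text
[ 0.53559181 -0.19133034  0.21905969] [[-0.2    0.98  -0.001]
 [ 0.98   0.2    0.003]
 [ 0.003 -0.    -1.   ]] [-0.05805047  0.33001761  0.41327081  1.86823568 -0.16073688  0.97702652
  0.62712368] [-5.53305682  4.93754503  6.55482215] [ 1.19681771  0.88829481 -0.02142596]
```

View pics/w1.png

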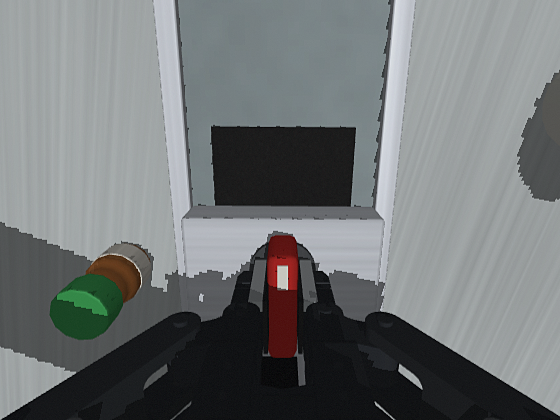

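The knob bar (283,290) is now in line with the slide. Next I pull the jaw open by about 86 mm.

arm_command:
  targets:
    - [[-0.042,0.211,0,0,0,0,-1],[-0.042,0.211,0,0,0,0,-1],[-0.042,0.211,0,0,0,0,-1],[-0.042,0.211,0,0,0,0,-1],[-0.042,0.211,0,0,0,0,-1],[-0.042,0.211,0,0,0,0,-1],[-0.042,0.211,0,0,0,0,-1],[-0.042,0.211,0,0,0,0,-1],[-0.042,0.211,0,0,0,0,-1],[-0.042,0.211,0,0,0,0,-1],[0,0,0,0,0,0,-1],[0,0,0,0,0,0,-1]]

```text
time_s: 8.45
ee_pos: [0.519, -0.1076, 0.219]
tool_rot: [-1.987, -2.433, -0.002]
contact_force: [-5.5, -0.5, 9.8]
opening: 0.13
grasp_force: 83.3
```

arm_command:
  targets:
    - [[0,0,0,0,0,0,-0.3],[0,0,0,0,0,0,-0.3],[0,0,0.3,0,0,0,-0.3],[0,0,0.7,0,0,0,-0.3],[0,0,0.95,0,0,0,-1],[0.148,-0.785,0.1,0,0,0,-1],[0.148,-0.785,0,0,0,0,-1],[0.148,-0.785,0,0,0,0,-1],[0.148,-0.785,0,0,0,0,-1],[0.148,-0.785,0,0,0,0,-1],[0.148,-0.785,0,0,0,0,-1],[0,0,0,0,0,0,-1]]

```text
time_s: 9.95
ee_pos: [0.5538, -0.2992, 0.3001]
tool_rot: [1.991, 2.428, -0.003]
contact_force: [0.1, 0.2, -1.0]
opening: 0.005
grasp_force: 0.0
```

```bash
python3 - <<'E'
from h import *
shot('wrist','w2');W=cloud('w2')
s=r.sense();print(s['ee_pos'],s['contact_force'])
blob(W,.030,.043,(0,560,0,330))
blob(W,.076,.09,(150,420,100,420))
E
```

```text
[ 0.55416401 -0.29726964  0.29980239] [ 0.34580667 -0.00470272  0.08827196]
c [ 555.  -287.3] size [96.1 22.6] ang 11.11 z 0.0353 n 2280
c [ 547.6 -259.7] size [60.3 33.9] ang 11.3 z 0.0813 n 6682
```

View pics/w2.png

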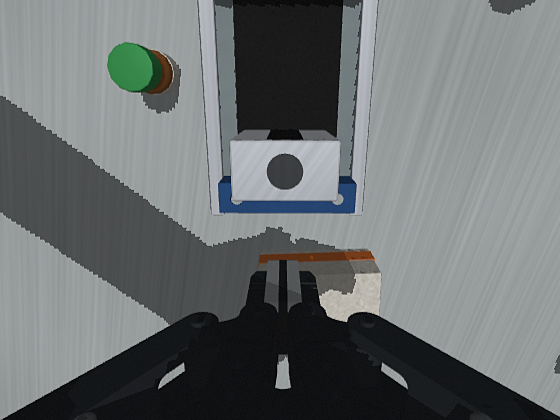

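The body (285,170) stands against the blue jaw, and the shut fingers are behind it. I'll lower them and push it over slowly.

arm_command:
  targets:
    - [[0,0,-0.6,0,0,0,-1],[0,0,-0.6,0,0,0,-1],[0,0,-0.5,0,0,0,-1],[0,0,0,0,0,0,-1],[-0.019,0.098,0,0,0,0,-1],[-0.019,0.098,0,0,0,0,-1],[-0.019,0.098,0,0,0,0,-1],[-0.019,0.098,0,0,0,0,-1],[0,0,0,0,0,0,-1]]

```text
time_s: 11.12
ee_pos: [0.5517, -0.2806, 0.2322]
tool_rot: [1.986, 2.433, 0.001]
contact_force: [0.9, -2.6, 1.9]
opening: -0.003
grasp_force: 1.3
```

arm_command:
  targets:
    - [[-0.017,0.085,0,0,0,0,-1],[-0.017,0.085,0,0,0,0,-1],[-0.017,0.085,0,0,0,0,-1],[-0.017,0.085,0,0,0,0,-1],[-0.017,0.085,0,0,0,0,-1],[-0.017,0.085,0,0,0,0,-1],[0,0,0,0,0,0,-1],[0,0,0,0,0,0,-1]]

```text
time_s: 12.12
ee_pos: [0.5473, -0.2603, 0.2316]
tool_rot: [1.987, 2.433, -0.0]
contact_force: [0.2, 0.4, -0.6]
opening: 0.003
grasp_force: 0.0
```

```bash
python3 - <<'E'
from h import *
shot('wrist','w3');W=cloud('w3')
blob(W,.030,.0415,(150,420,100,420));blob(W,.043,.056,(180,420,50,330))
p,_=shot('side','d3')
cv2.imwrite('pics/c3.png',np.hstack([cv2.imread('pics/w3.png'),cv2.resize(p[100:280,260:390,::-1],(240,420))]))
E
```

```text
c [ 586.6 -280.5] size [31.7 22.8] ang 10.7 z 0.0351 n 1863
c [ 536.9 -205.7] size [60.2 70. ] ang 11.08 z 0.0455 n 21146
```

View pics/c3.png

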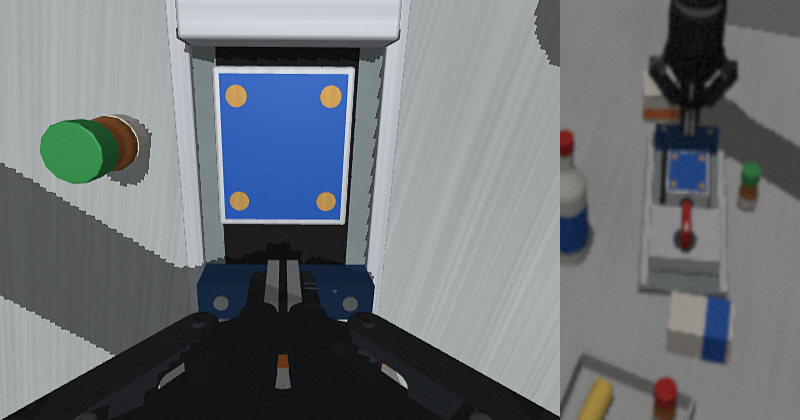

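The body lies flat with the blue face up at (283,145), square, with the jaw open. Back to the knob.

arm_command:
  targets:
    - [[0,0,0.6,0,0,0,-1],[0,0,0.65,0,0,0,-0.3],[-0.142,0.763,0,0,0,0,-0.3],[-0.142,0.763,0,0,0,0,-0.3],[-0.142,0.763,0,0,0,0,-0.3],[-0.142,0.763,0,0,0,0,-0.3],[-0.142,0.763,0,0,0,0,-0.3],[0,0,0,0,0,0,-0.3],[0,0,0,0,0,0,-0.3]]

```text
time_s: 13.35
ee_pos: [0.519, -0.1085, 0.2818]
tool_rot: [1.987, 2.432, -0.0]
contact_force: [-0.7, 0.4, -0.3]
opening: 0.35
grasp_force: 0.0
```

```bash
python3 - <<'E'
from h import *
s=r.sense();print(s['ee_pos'],s['opening'])
E
```

```text
[ 0.51900958 -0.10849777  0.28176629] 0.34973932470958247
```

arm_command:
  targets:
    - [[0,0.02,-0.6,0,0,0,-0.3],[0,0,-0.6,0,0,0,-0.3],[0,0,-0.37,0,0,0,-0.3],[0,0,0,0,0,0,-0.3],[0,0,0,0,0,0,-1],[0,0,0,0,0,0,-1],[0,0,0,0,0,0,-1]]

```text
time_s: 14.22
ee_pos: [0.519, -0.1075, 0.2198]
tool_rot: [1.987, 2.432, 0.0]
contact_force: [-3.8, -1.2, 5.2]
opening: 0.132
grasp_force: 48.3
```

arm_command:
  targets:
    - [[0.029,-0.147,0,0,0,0,-1],[0.029,-0.147,0,0,0,0,-1],[0.029,-0.147,0,0,0,0,-1],[0.029,-0.147,0,0,0,0,-1],[0.029,-0.147,0,0,0,0,-1],[0.029,-0.147,0,0,0,0,-1],[0.029,-0.147,0,0,0,0,-1],[0.015,-0.074,0,0,0,0,-1],[0,0,0,0,0,0,-1],[0,0,0,0,0,0,-1]]

```text
time_s: 15.48
ee_pos: [0.5275, -0.1499, 0.2197]
tool_rot: [-1.985, -2.432, -0.002]
contact_force: [-5.9, 3.6, 7.6]
opening: 0.135
grasp_force: 48.8
```

arm_command:
  targets:
    - [[0.01,-0.049,0,0,0,0,-1],[0.01,-0.049,0,0,0,0,-1],[0,0,0,0,0,0,-1],[0,0,0,0,0,0,-1]]

```text
time_s: 15.98
ee_pos: [0.5283, -0.1535, 0.2197]
tool_rot: [-1.984, -2.432, -0.003]
contact_force: [-6.6, 3.9, 9.5]
opening: 0.131
grasp_force: 48.9
```

arm_command:
  targets:
    - [[0.01,-0.049,0,0,0,0,-1],[0,0,0,0,0,0,-1],[0,0,0,0,0,0,-1]]

```text
time_s: 16.35
ee_pos: [0.5286, -0.1555, 0.2198]
tool_rot: [-1.984, -2.432, -0.003]
contact_force: [-5.9, 4.6, 9.3]
opening: 0.133
grasp_force: 48.9
```

arm_command:
  targets:
    - [[0.01,-0.049,0,0,0,0,-1],[0,0,0,0,0,0,-1],[0,0,0,0,0,0,-1]]

```text
time_s: 16.73
ee_pos: [0.529, -0.1565, 0.2197]
tool_rot: [-1.983, -2.431, -0.004]
contact_force: [-7.4, 6.8, 11.3]
opening: 0.133
grasp_force: 49.3
```

arm_command:
  targets:
    - [[0.005,-0.025,0,0,0,0,-1],[0,0,0,0,0,0,-1],[0,0,0,0,0,0,-1]]

```text
time_s: 17.1
ee_pos: [0.5291, -0.1568, 0.2197]
tool_rot: [-1.981, -2.43, -0.005]
contact_force: [-8.3, 7.2, 11.8]
opening: 0.131
grasp_force: 49.5
```

arm_command:
  targets:
    - [[0.01,-0.049,0,0,0,0,-1],[0.005,-0.025,0,0,0,0,-1],[0,0,0,0,0,0,-1],[0,0,0,0,0,0,-1]]

```text
time_s: 17.6
ee_pos: [0.5295, -0.1576, 0.2197]
tool_rot: [-1.977, -2.428, -0.007]
contact_force: [-11.3, 13.3, 14.5]
opening: 0.129
grasp_force: 50.2
```

```bash
python3 - <<'E'
from h import *
s=r.sense();print(s['ee_pos'],s['contact_force'],s['ft_torque'])
shot('scene','s4'); print(world('side','d0',[(1,1)])[0]*0)
E
```

```text
[ 0.52946518 -0.15755165  0.21965083] [-11.31925785  13.27035444  14.47627166] [ 2.80841454  2.07010634 -0.27412494]
[ 0. -0. -0.]
```

arm_command:
  targets:
    - [[0,0,0,0,0,-0.02,-1],[0,0,0,0,0,-0.02,-1],[0,0,0,0,0,-0.02,-1],[0,0,0,0,0,-0.02,-1],[0,0,0,0,0,-0.02,-1],[0,0,0,0,0,-0.02,-1],[0,0,0,0,0,-0.02,-1],[0,0,0,0,0,-0.02,-1],[0,0,0,0,0,-0.02,-1],[0,0,0,0,0,-0.02,-1],[0,0,0,0,0,-0.02,-1],[0,0,0,0,0,-0.02,-1]]

```text
time_s: 19.15
ee_pos: [0.5299, -0.1579, 0.2197]
tool_rot: [-3.104, -0.413, 0.005]
contact_force: [-10.0, 12.7, 15.6]
opening: 0.135
grasp_force: 49.8
```

arm_command:
  targets:
    - [[0,0,0,0,0,-0.01,-1],[0,0,0,0,0,0,-1],[0,0,0,0,0,0,-1]]

```text
time_s: 19.52
ee_pos: [0.5298, -0.158, 0.2197]
tool_rot: [-3.115, -0.321, 0.005]
contact_force: [-10.3, 13.1, 15.9]
opening: 0.131
grasp_force: 49.9
```

arm_command:
  targets:
    - [[0,0,0,0,0,0,-0.3],[0,0,0,0,0,0,-0.3],[0,0,0,0,0,0,-0.3],[0,0,0.4,0,0,0,-0.3],[0,0,0.8,0,0,0,-0.3],[0,0,0.8,0,0,0,-0.3],[0,0,0.8,0,0,0,-0.3],[0,0,0.8,0,0,0,-0.3],[0,0,0.8,0,0,0,-0.3],[0,0,0,0,0,0,-0.3],[0,0,0,0,0,0,-0.3]]

```text
time_s: 20.9
ee_pos: [0.5297, -0.1629, 0.3946]
tool_rot: [-3.126, -0.315, 0.0]
contact_force: [-0.3, -0.2, -0.9]
opening: 0.348
grasp_force: 0.0
```

```bash
python3 - <<'E'
from h import *
s=r.sense();print(s['ee_pos'],s['contact_force'])
shot('wrist','w5');W=cloud('w5')
blob(W,.060,.080,(220,345,100,235))
blob(W,.0415,.056,(250,420,90,250))
blob(W,.030,.040,(200,300,90,250))
blob(W,.030,.040,(330,420,90,250))
E
```

```text
[ 0.52972181 -0.16293551  0.3946496 ] [-0.30923764 -0.24941541 -0.94711625]
c [ 529.4 -156.3] size [45.6 11.6] ang 11.45 z 0.0709 n 707
c [ 544.4 -242.1] size [59.6 70.1] ang 11.42 z 0.0456 n 4572
c [ 529.3 -155. ] size [95.4 49.5] ang 11.93 z 0.0354 n 4071
c [ 552.  -279.3] size [98.2 30.7] ang 18.9 z 0.0353 n 1616
```

View pics/w5.png

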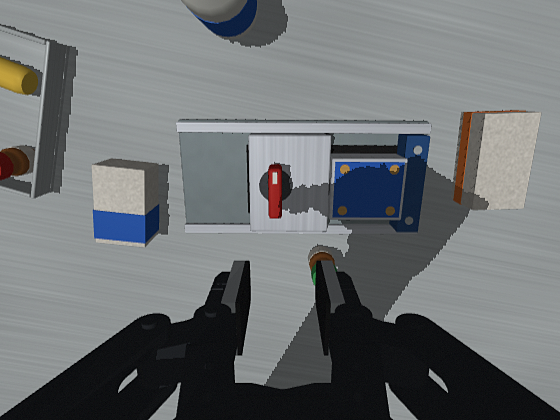

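The body sits flush between the jaws with the blue face up at (368,190), the knob bar is across at (274,190), and the bystanders haven't moved. Handing in.

```bash
python3 -c "
from station import r
print(r.close_job())"
```

```text
the job is handed in; nothing more can be done
None
```

The job is handed in, with no verdict returned: the body lies blue face up, flush between both jaws (gap about 70 mm by camera), the knob is fully tight, and I saw no bystander moved.

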